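# Hold the hardness probe on the marked spot of a clutch plate

## Task

Take the orange hardness probe out of the tool rack and press its sprung brass tip gently onto the yellow dot on the sloping clutch plate, holding the probe square to the plate's face with the tip pushed in about half of its 12 mm travel. Finish while still holding it there, steady, for the reading: do not put it down or let go. Leave the two drifts in the rack, the bearing race and the black sleeve where they are.

Things in the scene. Friction and masses are not known exactly. Their poses are not given: they have to be found in the camera images.
- probe: Hardness probe, loose, 200 g, upright in one of the rack's pockets, collar on the rack's top: square orange grip (26 x 26 mm, 62 long) with a small screen on its end; below it a black collar (34 x 34 x 6 mm), a round steel stem (16 mm diameter, 30 long) and the brass sprung tip. Origin on the axis at the collar's underside; z from tip to grip, x and y square to the grip's faces.
- probe_center (a point): The centre of the probe's orange grip, on its axis: 37 mm above the underside of the collar, 31 mm below the upper end of the grip, 82 mm from the end of the sprung tip when that is fully out. Axes as probe.
- probe_tip (a point): The end of the probe's brass tip (8 mm diameter, round end), on the probe's axis, 15 mm beyond the steel stem when fully out. Axes as probe.
- probe_plunger (a joint): How far the sprung brass tip is pushed into the probe: 0 fully out, 0.012 m fully in. The spring pushes back with 1 N at the start of the travel, rising by 0.4 N per mm (about 3.4 N half-way).
- rack: Tool rack, fixed, left or right on the bench: blue block 80 x 260 x 55 mm, three 19 mm square pockets 51 mm deep along its y at -80, 0, +80 mm, 4 mm thick dividers 12 mm high on top between them and at the ends. Probe and two drifts stand in them in any order; pinch across the row (rack's x). Origin at the centre of its underside, z up.
- plate: Dark round steel clutch plate, 238 mm over its lugs, on a green stand, fixed, left or right on the bench. Origin on the bench under the stand's centre, z up. The face leans 20 degrees from level towards the stand's own -x; its centre is at x -6, z 75 mm. In the middle a grey hub 68 mm across stands 10 mm proud; eight bolt heads, 5 mm high, lie 90 mm from the middle.
- mark_spot (a point): Centre of the yellow dot (20 mm diameter), flush on the plate's face, 55 to 75 mm to one side or the other of the plate's centre along the stand's y. z is the outward normal of the plate's face, y is level.
- old_mark_spot (a point): Centre of a blue dot (20 mm diameter) on the same face, on the other side of the hub; not the one to probe. Axes as mark_spot.
- drift_a_center (a point): Bright aluminium drift, 180 g, standing in another pocket of the rack: shaft 20 mm diameter, 56 mm high above the rack's top with a collar of 30 mm diameter at its foot. The point is on its axis, 30 mm above the rack's top.
- drift_b_center (a point): Dark steel drift of the same shape in the remaining pocket; the point is on its axis, 30 mm above the rack's top.
- race_center (a point): Centre of a steel bearing race lying on the bench: ring of 60 mm outer diameter, 42 mm bore, 16 mm high.
- sleeve_center (a point): Centre of a black sleeve standing on the bench: tube of 48 mm outer diameter, 45 mm high.

How it is judged:
By the outcome, as a careful person would: the job done as asked, in the order asked, and still so for the second after the job is handed in, while the arm keeps its last pose, push and grip.
It also fails if it takes over 45 s, if anything falls off the work surface, if the arm or the gripper's body presses on something with over 40 N, if the wrist force passes 120 N, or if a joint passes its speed limit or range.

## Robot

A 6-joint arm with a two-finger parallel gripper is mounted at the origin on the work surface. World frame = base frame: x ahead of the robot, y to its left, z up, the work surface at z = 0. Lengths are in mm, angles in degrees, forces in N, time in s.
With the tool pointing down it reaches from about 350 to 850 mm from the base axis. Payload 8.1 kg.
Tool frame: the origin (TCP) lies at the very end of the fingers, on their centre line; the grasp point (between the pads) lies 19 mm behind it (r.grip_depth is the distance from the TCP to the grasp point, in mm); y points along the fingers, z is the direction in which the jaws open and shut, and the axes are right-handed (so a half turn about y gives the same grasp; the last joint's range is limited). The gripper opens to 85 mm and grips with 20 to 120 N. Pads are 22 mm wide; open, the fingers measure 114 mm over their backs; the gripper's body (76 mm by 85 mm) begins 54 mm behind the grasp point. The pads swing forward as they close: fully open they stand 13 mm farther back than shut.
Start: joints at [67.873, 7.471, 85.268, -0, 87.261, -4.893], TCP at [177.749, 573.071, 231.292] pointing down, gripper open.
Joint ranges: [-169.43, 169.43], [-51.17, 129.36], [1.28, 143.12], [-76.62, 256.62], [0, 156.53], [-152.29, 152.29]. Speed limits (degrees/s): [136.94, 136.94, 159.86, 180, 180, 180].

## Interface

Orientations are given as [roll, pitch, yaw] about the fixed x, y, z axes, in that order (R = Rz(yaw) Ry(pitch) Rx(roll)).
In Python, from bench import readout, eyes, r gives the robot as it stands. The module is installed in compiled form; this text tells all that it offers.
- The arm moves only by the tool move_arm, never from a script. Its argument "motion" is text: rows parted by semicolons, each of 6 numbers parted by spaces: the shift along the world's x, y, z in cm, then the turn, a rotation vector about the world's x, y, z in degrees. A call has 1 to 10 rows; each row is the pose to reach, as a shift and turn from the pose commanded when the call began; what a row does not reach only later rows make up. A row lasts 1/12 s, in which the tool goes at most 41.7 mm and 7.16 degrees, less where a joint would pass 70% of its speed; a pose out of reach is approached as far as the arm can. A call with a gripper value outside its range is refused whole. "fingers" is the finger opening in cm, from 0 to 8.54, set as the call begins (left out, the last holds). The fingers move at their own pace and stop on an object; "squeeze" is the grip in N (left out, the last holds). Time passes only in rows, so rows that repeat a pose let the fingers close. It gives the time, the measured TCP pose, the force and the opening at its end, in the units of the state.
- readout.sense(): the state, without advancing time (a new reading comes with each control period).
- eyes.snapshot(name): name is "scene" or "top" or "wrist"; returns a dict with "image" (420x560x3 uint8, blue, green, red), "fx", "fy", "cx", "cy" (pixels), "world_to_cam" (4x4, takes a point from world to camera coordinates). Camera axes: x right, y down, z forward; pixel columns grow to the right and rows downward; lengths in mm; the calibration is good to about 2 mm. A picture is of the moment at which its call begins. There is no depth.
- r.hand_in(): hands the job in, once; it reports no verdict.
The state is a dict: "time": time; "joint_pos": joint angles; "qd": joint speeds; "joint_efforts": joint torques, N m; "tool_pos": TCP position; "tcp_rot": TCP orientation; "ft_force": force on the tool from outside, world axes, zero at the start; "wrist_torque": the same for the moment, N m; "finger_gap": finger opening in mm.
Only numpy, scipy, OpenCV 4.12 (cv2) and the standard library are available. Lean on these libraries where they do the work, as an engineer would, in place of code of your own. Each camera call takes 0.05 s, during which the arm holds its last target. There are 200 camera calls.

## Working session

There is one attempt and no reset: what is moved stays moved. The work goes in short steps, Python scripts to look and compute and a tool call to move; the robot and the scene stay as the last step left them, time stands still between calls to the robot, and variables do not carry over. Pictures are saved under pics/ and viewed, about 8 in all and at most 12, crops included, and the job is handed in when it is done.

Besides the shell and the picture viewer there is one more tool, called after "Emit:" as a command line: name --argument value ..., lists and objects as JSON in quotes. move_arm: Moves the arm, as the interface text tells. Its arguments: {"type":"object","properties":{"motion":{"type":"string"},"fingers":{"type":"number"},"squeeze":{"type":"number"}},"required":["motion"]}

```bash
mkdir -p pics
cat > h.py <<'E'
import numpy as np, cv2
from bench import readout, eyes, r
from scipy.spatial.transform import Rotation as R
def snap(n,f=None):
    s=eyes.snapshot(n)
    if f: cv2.imwrite('pics/'+f,s['image'])
    return s
def ray(s,u,v):
    M=np.array(s['world_to_cam']);Rm=M[:3,:3];c=-Rm.T@M[:3,3]
    d=Rm.T@np.array([(u-s['cx'])/s['fx'],(v-s['cy'])/s['fy'],1]);return c,d/np.linalg.norm(d)
def onz(s,u,v,z):
    c,d=ray(s,u,v);return c+d*(z-c[2])/d[2]
def proj(s,p):
    q=np.array(s['world_to_cam'])@np.append(p,1);return np.array([q[0]/q[2]*s['fx']+s['cx'],q[1]/q[2]*s['fy']+s['cy']])
def two(s1,p1,s2,p2):
    c1,d1=ray(s1,*p1);c2,d2=ray(s2,*p2)
    A=np.stack([d1,-d2],1);t=np.linalg.lstsq(A,c2-c1,rcond=None)[0]
    a=c1+t[0]*d1;b=c2+t[1]*d2;return (a+b)/2,np.linalg.norm(a-b)
E
python3 - <<'E'
from h import *
a=snap('scene','s0.png');b=snap('top','t0.png')
for s in(a,b):print(s['fx'],s['cx'],s['cy'],ray(s,280,210))
st=readout.sense();print(st)
E
```

```text
495.05921509956585 275.7151077849929 215.44596121982647 (array([1194.44325203,  356.98057794,  694.57045898]), array([-0.67116098, -0.36761406, -0.64374129]))
400.43814417167 286.70925801268174 206.7376940120643 (array([423.44296887,  10.95014713, 869.98129441]), array([ 0.14435721,  0.00493369, -0.98951334]))
{'time': 0.1, 'joint_pos': array([ 6.78738115e+01,  7.51210891e+00,  8.53227300e+01,  2.14010226e-03,
        8.72609334e+01, -4.89128760e+00]), 'qd': array([ 0.04415374, -0.00598104, -0.15940876, -0.03039675,  0.10076058,
        0.11701052]), 'joint_efforts': array([-4.82066935e-04, -5.70956004e+01, -5.01938975e+01, -3.63950448e-04,
        8.29854253e-03,  1.20973809e-04]), 'tool_pos': array([177.53752561, 572.6217197 , 230.33844884]), 'tcp_rot': array([-9.00952412e+01,  1.02957587e-02, -1.72350135e+01]), 'ft_force': array([-0.23589989,  0.12045833, -0.0638381 ]), 'wrist_torque': array([ 0.02258925, -0.00472512,  0.03896666]), 'finger_gap': 85.19686306945991}
```

View pics/s0.png

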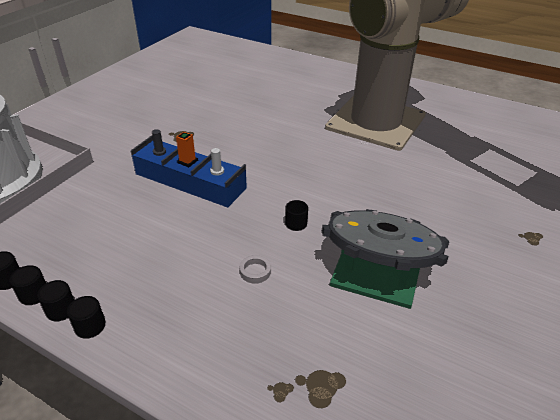

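View pics/t0.png

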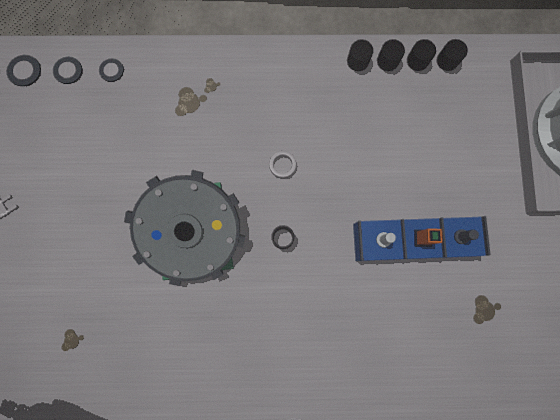

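The rack is on the right (y<0) with the probe in the middle pocket: orange at top (430,237), scene (186,148). The yellow dot is at top (217,225) and scene (353,224). The blue dot is at top (156,235).

Run:
```python
from h import *
a=snap('scene');b=snap('top')
def blobs(s,lo,hi,k=3):
    hsv=cv2.cvtColor(s['image'],cv2.COLOR_BGR2HSV);m=cv2.inRange(hsv,np.array(lo),np.array(hi))
    n,l,st,c=cv2.connectedComponentsWithStats(m)
    o=sorted(range(1,n),key=lambda i:-st[i,4])[:k];return [(c[i].round(1),st[i,4],(l==i).astype(np.uint8)) for i in o]
D={}
for nm,s in(('scene',a),('top',b)):
    print(nm)
    for c,lo,hi in(('yel',(20,150,120),(32,255,255)),('blu',(105,150,100),(125,255,255)),('org',(4,180,100),(15,255,255))):
        for p,ar,m in blobs(s,lo,hi,4):
            if ar>15: print(c,p,ar,onz(s,*p,75).round(1))
    # rack
    for p,ar,m in blobs(s,(100,100,30),(130,255,255),3):
        print('rack?',p,ar)
        if nm=='top' and ar>1500:
            m2=cv2.morphologyEx(m,cv2.MORPH_CLOSE,np.ones((9,9)))
            box=cv2.boxPoints(cv2.minAreaRect(cv2.findNonZero(m2)));print([onz(s,*q,55)[:2].round(1) for q in box])
big=cv2.hconcat([cv2.resize(b['image'][165:295,115:255],None,fx=3,fy=3,interpolation=2),cv2.resize(b['image'][205:275,345:500],(380,390),interpolation=2)])
cv2.imwrite('pics/c1.png',big)
```

```text
scene
yel [352.7 223.2] 34 [512.7 140.6  75. ]
blu [216.7 173.1] 530 [ 510.5 -172.8   75. ]
blu [154.4 152.5] 416 [ 516.6 -338.2   75. ]
blu [183.9 163.9] 308 [ 518.6 -253.8   75. ]
blu [417.1 239.1] 38 [493.7 259.5  75. ]
org [185.5 148.2] 403 [ 467.2 -289.1   75. ]
rack? [202.4  18.1] 4951
rack? [189.7 174.8] 3451
rack? [417. 239.] 42
top
yel [216.3 224.5] 70 [511.4 142.   75. ]
blu [156.  234.7] 67 [492.2 260.9  75. ]
blu [457.5 249.6] 61 [ 456.8 -336.7   75. ]
blu [475.5 250.1] 55 [ 455.4 -372.5   75. ]
blu [456.7 229.4] 31 [ 497.  -338.2   75. ]
rack? [381.1 240. ] 1310
rack? [463.8 236.9] 1210
rack? [420.9 239. ] 921
```

View pics/c1.png

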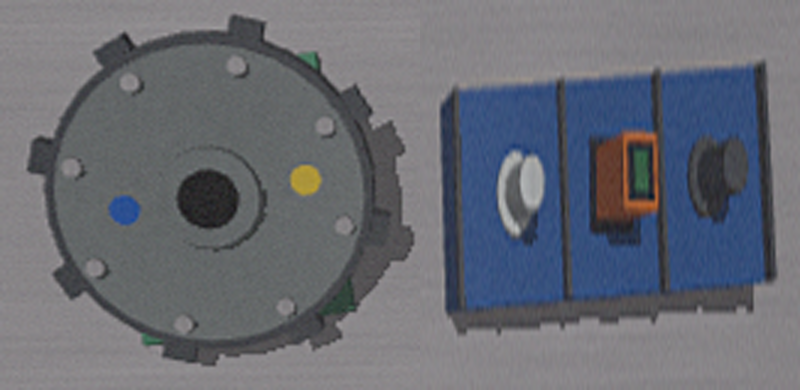

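Run:
```python
from h import *
a=snap('scene');b=snap('top')
Y=np.array([512,141.3,75]);B=np.array([493,260.2,75])
e=(B-Y)/np.linalg.norm(B-Y);C=(Y+B)/2;print(np.degrees(np.arctan2(-e[0],e[1])),np.linalg.norm(B-Y))
h=np.array([e[1],-e[0],0]);print(h)
im=[]
for s,(r0,r1,c0,c1) in((a,(190,310,310,460)),(b,(165,295,110,250))):
    g=cv2.resize(s['image'][r0:r1,c0:c1],None,fx=2.6,fy=2.6)
    for sg,col in((1,(0,0,255)),(-1,(0,255,0))):
        f=h*np.cos(np.radians(20))+sg*np.array([0,0,np.sin(np.radians(20))])
        for t in np.arange(0,360,5):
            p=C+90*(np.cos(np.radians(t))*e+np.sin(np.radians(t))*f)
            q=(proj(s,p)-[c0,r0])*2.6;cv2.circle(g,tuple(q.astype(int)),1,col,-1)
    im.append(cv2.copyMakeBorder(g,0,350-g.shape[0],0,0,0))
cv2.imwrite('pics/c2.png',cv2.hconcat(im))
```

```text
9.079000074089848 120.40851298807736
[0.98747171 0.15779615 0.        ]
```

View pics/c2.png

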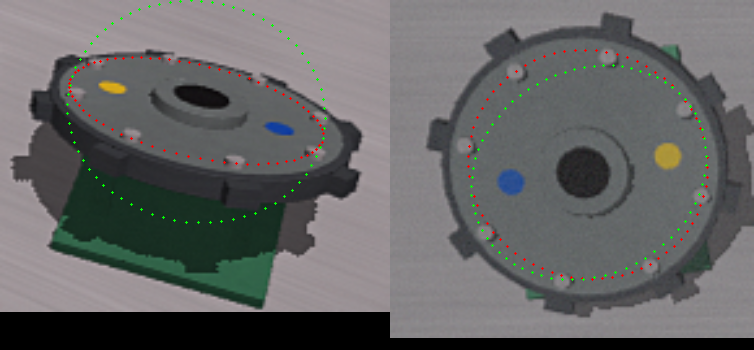

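The red hypothesis fits the bolts in both views. So the +x side is high, the face leans toward the robot, and the stand's yaw is about 9°. Next I locate the probe.

Run:
```python
from h import *
b=snap('top');s=b
hsv=cv2.cvtColor(s['image'],cv2.COLOR_BGR2HSV)
m=cv2.inRange(hsv[205:275,345:500],np.array((0,120,60)),np.array((20,255,255)))
p=np.argwhere(m)[:,::-1]+[345,205];print(p.min(0),p.max(0),len(p))
print('scr',onz(b,435.5,236.5,123).round(1))
print('drifts collar/top',onz(b,387+1,239.5,111).round(1),onz(b,469.5,236.5,111).round(1))
m=cv2.inRange(hsv[205:275,345:500],np.array((100,100,30)),np.array((130,255,255)))
m=cv2.morphologyEx(m,cv2.MORPH_CLOSE,np.ones((9,9)))
bx=cv2.boxPoints(cv2.minAreaRect(cv2.findNonZero(m)))+[345,205]
print([onz(s,*q,55)[:2].round(1) for q in bx])
```

```text
[417 229] [442 243] 238
scr [ 479.6 -276.2  123. ]
drifts collar/top [ 475.7 -189.9  111. ] [ 479.9 -345.8  111. ]
[array([ 517.4, -135.8]), array([ 524.8, -405. ]), array([ 445. , -401.1]), array([ 438.1, -135.9])]
```

Emit:
move_arm --motion "1.3 -4 1 0 0 -7; 2.6 -8 2 0 0 -14; 3.9 -12 3 0 0 -21; 5.2 -16 4 0 0 -28; 6.5 -20 5 0 0 -35; 7.8 -24 6 0 0 -42; 9.1 -28 7 0 0 -49; 10.4 -32 7 0 0 -56; 11.7 -36 7 0 0 -63; 13 -40 7 0 0 -70" --fingers 8.54

```text
time: 1.18
tool_pos: [304.2, 182.7, 301.9]
tcp_rot: [-89.9, 0.0, -87.5]
ft_force: [1.5, -0.1, 0.3]
finger_gap: 85.7
```

Emit:
move_arm --motion "1.4 -3.7 0 0 0 0; 2.8 -7.4 0 0 0 0; 4.2 -11.1 0 0 0 0; 5.6 -14.8 0 0 0 0; 7 -18.5 0 0 0 0; 8.4 -22.2 0 0 0 -1; 9.8 -25.9 0 0 0 -1; 11.2 -29.6 0 0 0 -1; 12.6 -33.3 0 0 0 -1; 14 -37 0 0 0 -1"

```text
time: 2.02
tool_pos: [444.3, -187.9, 301.4]
tcp_rot: [-90.0, -0.0, -88.3]
ft_force: [1.1, 0.8, 1.5]
finger_gap: 85.6
```

Emit:
move_arm --motion "1.4 -3.7 -1.5 0 0 0; 2.8 -7.4 -3 0 0 0; 3.4 -8.5 -5 0 0 0;3.4 -8.5 -6 0 0 0;3.4 -8.5 -6 0 0 0;3.4 -8.5 -6 0 0 0"

```text
time: 2.52
tool_pos: [477.6, -269.8, 240.8]
tcp_rot: [-90.1, 0.1, -88.2]
ft_force: [0.5, 0.6, 0.1]
finger_gap: 85.3
```

Run:
```python
from h import *
w=snap('wrist','w1.png');print(ray(w,280,210));st=readout.sense();print(st['tool_pos'],st['tcp_rot'])
for x,y,z in((480,-269,123),(480,-269,61),(478,-190,111),(480,-346,111)):print(proj(w,(x,y,z)))
```

```text
(array([ 474.63220594, -203.77848833,  383.85754677]), array([ 0.00700686, -0.27768098, -0.96064779]))
[ 478.13016245 -269.88465354  242.1599154 ] [-8.99706802e+01 -5.59675101e-03 -8.81953472e+01]
[284.6519566  198.10032156]
[283.91283116 182.92733478]
[285.436508    96.60571577]
[281.54190686 276.99912339]
```

View pics/w1.png

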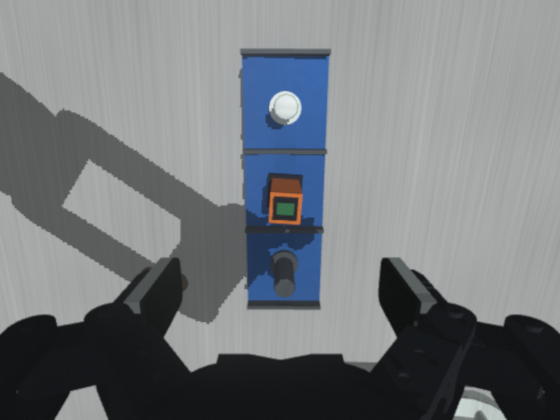

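The wrist view shows the probe's screen end at about (286,208), the bright drift at (285,105) and the dark drift at (284,280).

Run:
```python
from h import *
w=snap('wrist');b=snap('top')
hsv=cv2.cvtColor(w['image'],cv2.COLOR_BGR2HSV)
m=cv2.inRange(hsv,np.array((3,150,60)),np.array((18,255,255)));m[:165]=0;m[235:]=0;m[:,:255]=0;m[:,320:]=0
br=cv2.inRange(hsv,np.array((3,150,190)),np.array((18,255,255)))&m
for q in(m,br):
    p=cv2.findNonZero(q);rc=cv2.minAreaRect(p);print(rc,len(p))
bx=cv2.boxPoints(rc);print([onz(w,*q,123)[:2].round(1) for q in bx],onz(w,*rc[0],123))
g=cv2.inRange(hsv,np.array((50,80,40)),np.array((85,255,255)));g[:165]=0;g[235:]=0;g[:,:255]=0;g[:,320:]=0
c=cv2.minAreaRect(cv2.findNonZero(g));print('green',c,onz(w,*c[0],123))
hb=cv2.cvtColor(b['image'],cv2.COLOR_BGR2HSV);g=cv2.inRange(hb,np.array((45,60,30)),np.array((90,255,255)));g[:,:400]=0;g[:,450:]=0;g[:220]=0;g[250:]=0
pp=cv2.findNonZero(g)
if pp is not None:
  ct=cv2.minAreaRect(pp);print('top green',ct,onz(b,*ct[0],123),two(w,c[0],b,ct[0]))
print(readout.sense()['tool_pos'])
# rack edges in wrist view
for q in((241,53),(330,53),(247,303),(320,303)):print(onz(w,*q,64)[:2].round(1))
```

```text
((283.949951171875, 200.65000915527344), (31.292173385620117, 42.873348236083984), 4.398705005645752) 681
((284.17510986328125, 207.1984405517578), (30.066333770751953, 28.943527221679688), 3.5763344764709473) 193
[array([ 467.9, -289.4]), array([ 468.8, -264.7]), array([ 493.3, -265.5]), array([ 492.9, -290.2])] [ 480.71501468 -277.29302601  123.        ]
green ((284.0, 208.0), (12.0, 18.0), 90.0) [ 480.59494609 -277.98298159  123.        ]
top green ((435.0, 235.0), (8.0, 6.0), 90.0) [ 482.42284928 -275.43781463  123.        ] (array([ 482.03520249, -280.17223336,  112.64573265]), np.float64(2.8306886494224024))
[ 478.69367456 -270.06744989  243.21576598]
[ 438.5 -152.2]
[ 517.9 -149.6]
[ 445.1 -404.2]
[ 525.1 -401.7]
```

Emit:
move_arm --motion "0.25 -0.7 -2 0 0 0; 0.25 -0.7 -5 0 0 0; 0.25 -0.7 -8 0 0 0; 0.25 -0.7 -10.5 0 0 0; 0.25 -0.7 -12.5 0 0 0; 0.25 -0.7 -14 0 0 0; 0.25 -0.7 -15.2 0 0 0; 0.25 -0.7 -16 0 0 0; 0.25 -0.7 -16.6 0 0 0; 0.25 -0.7 -16.6 0 0 0"

```text
time: 3.5
tool_pos: [480.5, -277.3, 75.0]
tcp_rot: [-90.0, 0.0, -88.2]
ft_force: [0.1, 0.1, 0.6]
finger_gap: 85.6
```

Run:
```python
from h import *
w=snap('wrist');s=snap('scene');st=readout.sense();print(st['tool_pos'],st['tcp_rot'],st['ft_force'])
cv2.imwrite('pics/g1.png',cv2.hconcat([w['image'][:, 100:460],cv2.resize(s['image'][90:230,110:260],(440,420))]))
```

```text
[ 481.1278231  -277.90629004   76.22028579] [-8.99395455e+01 -4.45095564e-02 -8.82287079e+01] [-0.22410776 -0.61520375 -0.16345659]
```

View pics/g1.png

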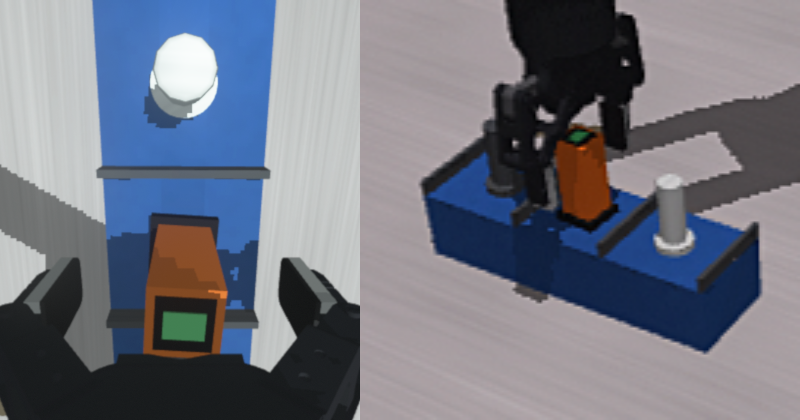

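The fingers straddle the grip centrally and square to it. I'll close.

Emit:
move_arm --motion "0 0 0 0 0 0;0 0 0 0 0 0;0 0 0 0 0 0;0 0 0 0 0 0;0 0 0 0 0 0;0 0 0 0 0 0;0 0 0 0 0 0;0 0 0 0 0 0;0 0 0 0 0 0;0 0 0 0 0 0" --fingers 1.5 --squeeze 50

```text
time: 4.43
tool_pos: [480.9, -277.8, 75.7]
tcp_rot: [-90.0, -0.0, -88.2]
ft_force: [0.5, 1.6, 4.6]
finger_gap: 25.7
```

Emit:
move_arm --motion "0 0 0.5 0 0 0;0 0 1.5 0 0 0;0 0 3 0 0 0;0 0 5 0 0 0;0 0 7.5 0 0 0;0 0 10 0 0 0;0 0 13 0 0 0;0 0 15.5 0 0 0;0 0 16 0 0 0;0 0 16 0 0 0"

```text
time: 5.27
tool_pos: [481.4, -278.2, 237.3]
tcp_rot: [-89.8, -0.1, -88.2]
ft_force: [-0.4, -0.3, -2.2]
finger_gap: 25.6
```

Run:
```python
from h import *
w=snap('wrist');s=snap('scene');st=readout.sense();print(st['tool_pos'],st['tcp_rot'],st['ft_force'],st['finger_gap'],st['joint_pos'])
cv2.imwrite('pics/g2.png',cv2.hconcat([w['image'][:, 100:460],cv2.resize(s['image'][50:190,110:260],(440,420))]))
```

```text
[ 479.86663849 -277.14335911  233.40270195] [-9.01145057e+01  8.39202008e-02 -8.82344088e+01] [-0.83787741 -0.13027837 -2.82415936] 25.58902579389506 [-3.53082365e+01  4.69065299e-01  9.23753508e+01 -2.07494627e-03
  8.72975341e+01 -3.70738112e+01]
```

View pics/g2.png

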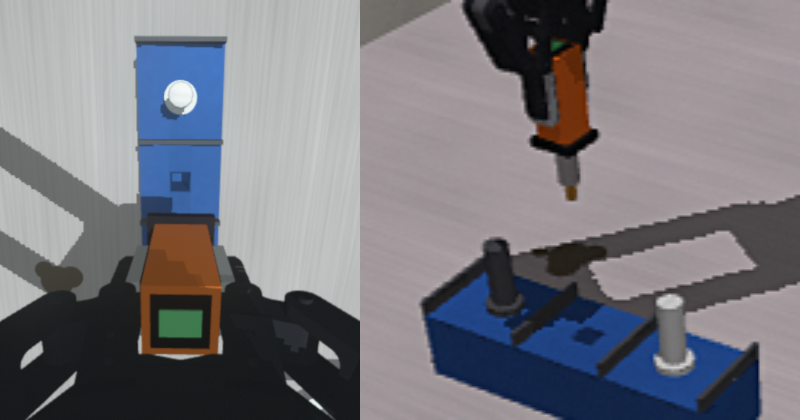

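The probe is clear of the rack, firmly held and upright, with both drifts still standing. I'll carry it to the plate, tilting on the way.

Emit:
move_arm --motion "0 1 0.5 0 0 0; 0 3 1.5 0 0 0; 0 6 2 0 0 0; 0 9.5 2 0 0 0; 0 13 2 0 0 0; 0 16.5 2 0 0 0; 0 20 2 0 0 0; 0 23.5 2 0.79 -4.94 0; 0 27 2 1.58 -9.875 0; 0 30.5 2 2.37 -14.81 0"

```text
time: 6.2
tool_pos: [479.6, 29.8, 253.2]
tcp_rot: [-75.1, 2.0, -88.0]
ft_force: [-0.5, -0.1, -1.5]
finger_gap: 25.5
```

Emit:
move_arm --motion "0 3.5 0 0.79 -4.94 0; 0 6.5 0 0.79 -4.94 0; 0 9 0 0.79 -4.94 0; 0 10.5 0 0.79 -4.94 0; 0 10.9 0 0.79 -4.94 0;  0 10.9 0 0.79 -4.94 0;  0 10.9 0 0.79 -4.94 0; 0 10.9 0 0.79 -4.94 0"

```text
time: 6.87
tool_pos: [480.3, 135.6, 254.4]
tcp_rot: [-70.2, 2.5, -87.8]
ft_force: [-0.9, 0.0, -2.6]
finger_gap: 25.3
```

```bash
cat >> h.py <<'E'
D=np.array([512,141.3,75.]);n=np.array([-.3377,-.054,.9397]);n/=np.linalg.norm(n)
def pose():
    P=[];
    st=readout.sense();Rm=R.from_euler('xyz',st['tcp_rot'],degrees=True)
    y=Rm.apply([0,1,0]);return st,Rm,y,np.array(st['tool_pos'])
E
python3 - <<'E'
from h import *
P=[];Y=[]
for i in range(4):
    snap('scene');st,Rm,y,p=pose();P.append(p);Y.append(y)
p=np.mean(P,0);y=np.mean(Y,0);print(P,y,'axis err deg',np.degrees(np.arccos(min(1,-y@n))),st['ft_force'])
c=np.cross(-y,n);print('corr rotvec',np.degrees(c),'tip',p+65.3*y,'goal tcp at 25mm',D+n*90.3,'delta',D+n*90.3-p)
E
```

```text
[array([480.47538796, 135.43189196, 254.68370523]), array([480.58262758, 135.38035994, 254.85203154]), array([480.68380705, 135.42207482, 255.02641504]), array([480.71296665, 135.49795949, 255.13118585])] [ 0.33719296  0.05331761 -0.93992448] axis err deg 0.05370267090572249 [-0.02879133 -0.67790634 -3.20130051]
corr rotvec [ 0.03743511 -0.03164327  0.01163467] tip [502.63239737 138.91471151 193.54626556] goal tcp at 25mm [481.50558906 136.42378386 159.85519087] delta [  0.89189175   0.99071231 -95.06814355]
```

Emit:
move_arm --motion "0.1 0.1 -1 0 0 0; 0.1 0.1 -2.5 0 0 0; 0.1 0.1 -4.2 0 0 0; 0.1 0.1 -6 0 0 0; 0.1 0.1 -7.5 0 0 0; 0.1 0.1 -8.6 0 0 0; 0.1 0.1 -9.2 0 0 0; 0.1 0.1 -9.5 0 0 0; 0.1 0.1 -9.5 0 0 0; 0.1 0.1 -9.5 0 0 0"

```text
time: 7.9
tool_pos: [482.1, 137.4, 161.1]
tcp_rot: [-70.1, 2.5, -87.8]
ft_force: [-0.2, 0.3, -2.2]
finger_gap: 25.2
```

Run:
```python
from h import *
a=snap('scene');b=snap('top');w=snap('wrist');st,Rm,y,p=pose();print(p,y,st['ft_force'])
t=p+65.3*y;print('tip',t,[proj(s,t) for s in(a,b,w)],'dot',[proj(s,D) for s in(a,b,w)])
f=4
cv2.imwrite('pics/p1.png',cv2.hconcat([cv2.resize(a['image'][140:270,310:440],(600,600)[:1]*2 if 0 else (455,455),interpolation=2),w['image'][:420,130:450] if 0 else cv2.resize(w['image'],(345,455))]))
```

```text
[482.28546379 137.51383304 161.49998193] [ 0.33947449  0.05436972 -0.9390426 ] [-0.07545867  0.19706547 -2.81297629]
tip [504.45314822 141.06417546 100.18050023] [array([356.15115634, 210.6572467 ]), array([214.58791362, 226.66091303]), array([281.38966869, 218.2081799 ])] dot [array([353.17786741, 223.10853262]), array([216.65176999, 224.1933577 ]), array([279.24000258, 208.95108968])]
```

View pics/p1.png

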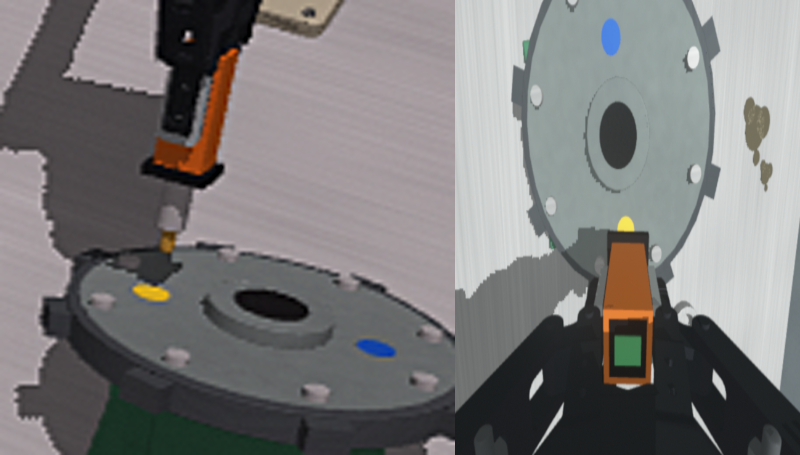

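Run:
```python
from h import *
a=snap('scene');w=snap('wrist');st,Rm,y,p=pose();print(p)
H=cv2.cvtColor(a['image'],cv2.COLOR_BGR2HSV)
g=cv2.inRange(H[195:222,345:370],np.array((10,90,40)),np.array((32,255,255)))
print('brass scene');pts=np.argwhere(g)+[195,345]
for r in np.unique(pts[:,0]):print(r,pts[pts[:,0]==r,1].min(),pts[pts[:,0]==r,1].max(),end=' | ')
def cm(H,lo,hi,r0,r1,c0,c1):
    m=cv2.inRange(H[r0:r1,c0:c1],np.array(lo),np.array(hi));q=np.argwhere(m)+[r0,c0];return q.mean(0)[::-1].round(1),len(q),q.min(0),q.max(0)
print('\nyel scene',cm(H,(20,150,90),(32,255,255),216,232,340,366))
W=cv2.cvtColor(w['image'],cv2.COLOR_BGR2HSV)
print('yel wrist',cm(W,(20,120,120),(34,255,255),180,240,240,320))
print('blu wrist',cm(W,(105,120,120),(125,255,255),0,80,220,300))
for d in (0,1):
  pass
print('pred wrist dot',proj(w,D),'top of dot',proj(w,D-10*np.array([.158,-.987,0])),'blue',proj(w,(493,260.2,75)))
for L in (65.3,60,50,30,0,-40):print(L,[proj(s,p+L*y).round(1) for s in(a,w)])
cv2.imwrite('pics/p2.png',cv2.hconcat([cv2.resize(a['image'][140:240,330:390],(400,600),interpolation=2),cv2.resize(w['image'][180:330,230:330],(400,600),interpolation=2)]))
```

```text
[482.05847639 137.46907294 161.15348654]
brass scene
206 356 360 | 207 356 359 | 208 356 359 | 209 356 359 | 210 356 359 | 211 356 358 | 212 358 358 | 221 349 352 | 
yel scene (array([352.7, 223.2]), 34, array([221, 348]), array([225, 357]))
yel wrist (array([277.2, 207.5]), 304, array([200, 264]), array([213, 290]))
blu wrist (array([253. ,  33.6]), 826, array([ 17, 238]), array([ 50, 268]))
pred wrist dot [279.57378467 208.98487902] top of dot [277.82110464 195.93633473] blue [255.60462022  30.16677275]
65.3 [array([356.2, 210.7]), array([281.2, 218.2])]
60 [array([356.7, 208.1]), array([281.2, 220.7])]
50 [array([357.7, 203.1]), array([281.3, 225.7])]
30 [array([359.8, 193. ]), array([281.4, 237.4])]
0 [array([363. , 177.5]), array([281.7, 260.2])]
-40 [array([367.3, 156.3]), array([282.2, 308.1])]
```

View pics/p2.png

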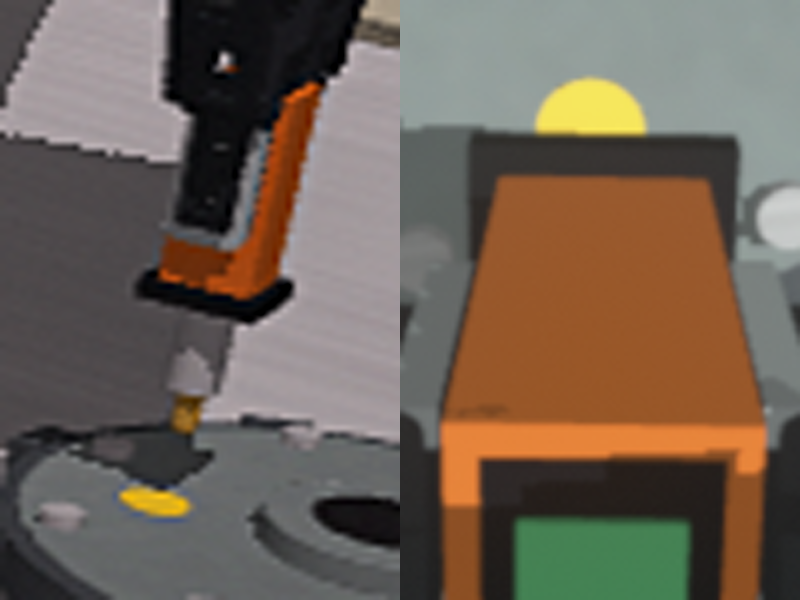

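The probe is square and centred in the jaws. Scene tip is at about (357.5,212), against a predicted (356,210.7). The dot in the wrist view is at about (277,213), against a predicted (279.6,209). Both say the tip sits about 2–3 mm too far in +x and +y, so I'll correct for that while approaching.

Emit:
move_arm --motion "-0.1 -0.15 -0.2 0 0 0; -0.1 -0.25 -0.5 0 0 0; 0 -0.25 -0.8 0 0 0; 0.2 -0.22 -1.1 0 0 0; 0.29 -0.22 -1.35 0 0 0; 0.29 -0.22 -1.41 0 0 0; 0.29 -0.22 -1.41 0 0 0; 0.29 -0.22 -1.41 0 0 0; 0.29 -0.22 -1.41 0 0 0; 0.29 -0.22 -1.41 0 0 0"

```text
time: 8.98
tool_pos: [484.6, 135.2, 146.4]
tcp_rot: [-70.1, 2.5, -87.8]
ft_force: [-0.5, -0.3, -2.1]
finger_gap: 25.5
```

```bash
cat > ck.py <<'E'
from h import *
import sys
F=[];P=[];Y=[]
for i in range(int(sys.argv[2])):
    a=snap('scene');st,Rm,y,p=pose();F.append(st['ft_force']);P.append(p);Y.append(y)
w=snap('wrist')
F=np.array(F);p=np.mean(P,0);y=np.mean(Y,0)
print('t',st['time'],'F',F.mean(0).round(2),F.std(0).round(2),'F.n',(F@n).mean().round(2),'p',p.round(2),'axis err',np.degrees(np.linalg.norm(np.cross(y,n))).round(2))
print('height of full-out tip over plate', ((p+65.3*y-D)@n).round(2))
H=cv2.cvtColor(a['image'],cv2.COLOR_BGR2HSV);g=cv2.inRange(H[195:235,335:375],np.array((10,90,40)),np.array((32,255,255)));pts=np.argwhere(g)+[195,335]
print([(int(r),int(pts[pts[:,0]==r,1].min()),int(pts[pts[:,0]==r,1].max())) for r in np.unique(pts[:,0])])
t=p+65.3*y;print('pred tip',proj(a,t),'dot',proj(a,D))
W=cv2.cvtColor(w['image'],cv2.COLOR_BGR2HSV);m=cv2.inRange(W[150:260,230:330],np.array((20,120,120)),np.array((34,255,255)));q=np.argwhere(m)+[150,230]
if len(q):print('wrist yel',q.min(0),q.max(0),'axis there',proj(w,t))
cv2.imwrite('pics/'+sys.argv[1],cv2.hconcat([cv2.resize(a['image'][170:240,325:395],(560,560),interpolation=2),cv2.resize(w['image'][150:270,255:305],(233,560),interpolation=2)]))
E
python3 ck.py p3.png 8
```

```text
t 9.3833 F [-0.02  0.04 -2.33] [0.47 0.4  0.4 ] F.n -2.18 p [484.53 135.21 146.3 ] axis err 0.02
height of full-out tip over plate 11.31
[(195, 359, 366), (196, 363, 364), (212, 354, 354), (213, 354, 357), (214, 353, 357), (215, 353, 357), (216, 353, 357), (217, 353, 356), (218, 354, 356), (221, 349, 351), (222, 348, 356), (223, 348, 357), (224, 349, 358), (225, 352, 357)]
pred tip [353.63208884 217.0653041 ] dot [353.17786741 223.10853262]
wrist yel [201 268] [213 295] axis there [281.62034212 218.2263866 ]
```

View pics/p3.png

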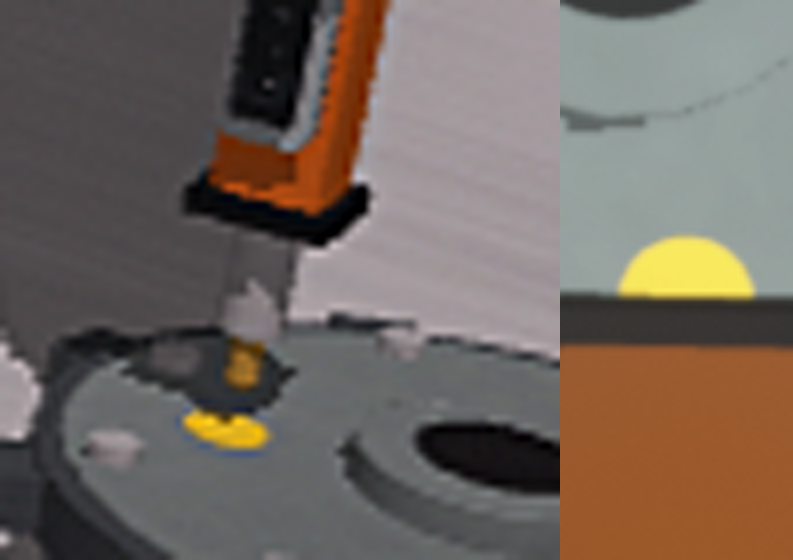

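In the wrist view the dot's column now matches the axis (281.5 against 281.6). About 1–1.5 mm remains in -y. I'll approach to a light contact.

Emit:
move_arm --motion "-0.05 -0.15 -0.02 0 0 0; 0.05 -0.13 -0.3 0 0 0; 0.15 -0.11 -0.58 0 0 0; 0.25 -0.1 -0.86 0 0 0; 0.33 -0.09 -1.08 0 0 0; 0.38 -0.08 -1.22 0 0 0; 0.43 -0.07 -1.36 0 0 0; 0.43 -0.07 -1.36 0 0 0; 0.43 -0.07 -1.36 0 0 0; 0.43 -0.07 -1.36 0 0 0"

```text
time: 10.27
tool_pos: [488.7, 134.4, 132.6]
tcp_rot: [-70.2, 2.5, -87.8]
ft_force: [-1.0, -0.8, -0.9]
finger_gap: 25.3
```

```bash
python3 ck.py p4.png 16
```

```text
t 11.0667 F [-1.98 -0.63 -0.8 ] [0.56 0.39 0.52] F.n -0.05 p [488.77 134.48 132.61] axis err 0.0
height of full-out tip over plate -2.95
[(195, 351, 367), (196, 349, 366), (197, 350, 366), (198, 350, 366), (199, 349, 366), (200, 350, 366), (201, 353, 365), (202, 357, 363), (203, 360, 362), (219, 352, 355), (220, 351, 355), (221, 350, 355), (222, 348, 356), (223, 348, 357), (224, 349, 358), (225, 352, 357)]
pred tip [351.59766364 223.65058324] dot [353.17786741 223.10853262]
wrist yel [204 270] [213 296] axis there [281.48414761 218.24342289]
```

Contact shows: force rose about 2.1 N along the normal, which is about 2.8 mm of travel and agrees with the geometry (2.95 mm). I'll press 3.1 mm further along the normal.

Emit:
move_arm --motion "0.03 0 -0.07 0 0 0; 0.06 0.01 -0.15 0 0 0; 0.09 0.01 -0.23 0 0 0; 0.11 0.02 -0.29 0 0 0; 0.11 0.02 -0.29 0 0 0; 0.11 0.02 -0.29 0 0 0; 0.11 0.02 -0.29 0 0 0; 0.11 0.02 -0.29 0 0 0"

```text
time: 11.78
tool_pos: [490.0, 134.7, 129.8]
tcp_rot: [-70.1, 2.5, -87.8]
ft_force: [-1.8, -1.0, 1.1]
finger_gap: 25.6
```

```bash
python3 ck.py p5.png 24
```

```text
t 12.9833 F [-1.21 -0.2   0.77] [0.47 0.56 0.52] F.n 1.14 p [489.95 134.69 129.75] axis err 0.01
height of full-out tip over plate -6.05
[(195, 350, 367), (196, 351, 366), (197, 349, 366), (198, 350, 366), (199, 350, 366), (200, 349, 366), (201, 349, 365), (202, 351, 365), (203, 355, 364), (204, 358, 362), (220, 351, 351), (221, 350, 355), (222, 348, 356), (223, 348, 357), (224, 349, 358), (225, 352, 357)]
pred tip [351.28458756 225.17092698] dot [353.17786741 223.10853262]
wrist yel [206 271] [213 295] axis there [281.53904952 218.24267403]
```

View pics/p5.png

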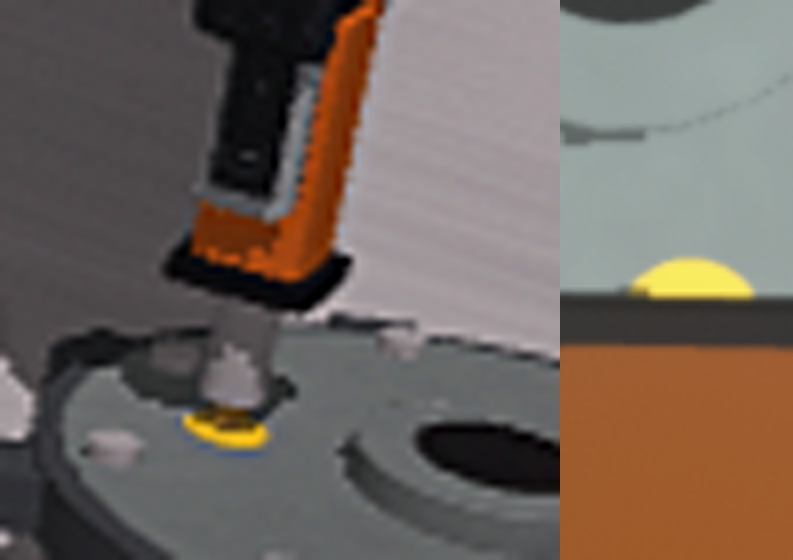

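The tip sits on the dot in the scene view: tip about (226,428) in the crop, dot centre about (227,430). The force is purely along the normal, so I'm handing in.

```bash
python3 -c "
from h import *
print(r.hand_in())"
```

```text
the job is handed in; nothing more can be done
None
```

I took the probe from the middle pocket, tilted it 20° and carried it to the plate. I handed in with its tip pressed on the yellow dot and the arm still holding it there; the hand-in reports no verdict.

- **Tip travel:** the force along the plate's normal rose by 3.3 N, which is about 5.8 mm of spring travel. The arm's position gives 6.05 mm.
- **Squareness:** the tool axis is within about 0.1° of my estimate of the plate's normal. The force has almost no sideways part.
- **Position on the dot:** in the scene view the tip is within about 1 mm of the dot's centre. The wrist view, where the dot is mostly hidden by the probe, suggested 1–2 mm off in x and y. I left that uncorrected, since the dot has a 10 mm radius.
- **Sideways force at first contact:** the first light touch showed about 1.4 N sideways, which was gone at the final depth.
- **Other things:** both drifts were still standing after the lift. The arm kept clear of the race and the sleeve, but I took no last picture of them. The clock read about 13 s at the last check.

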